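# Shut and bolt the parts box

## Task

The plywood parts box on the desk has been left open. Push its lid fully shut with the fingertips, then push the bolt on the lid by its knob all the way across into the keeper so that the box is locked. Leave the box standing where it is, without lifting or dragging it, and do not disturb the things around it.

Things in the scene. Friction and masses are not known exactly. Their poses are not given: they have to be found in the camera images.
- parts_box: Loose plywood box, about 2.5 kg, on rubber feet. 150 mm (its x) x 220 mm (its y), rim 72 mm above the desk. Origin: centre of its underside. -x side: front, turned roughly to the robot; +x: hinge side. On the +y side a steel keeper (small upright bridge, up to 15 mm outside the wall, 33 mm higher than the rim, centred at box x = -35 mm) takes the bolt's rod.
- lid (a joint): Angle of the plywood lid (150 x 220 x 8 mm), rad: 0 = shut, flat on the rim; grows as the front edge swings up; limit 1.7. Stiff hinge: it stays where left, about 2 to 4 N near the free edge pushes it down. Hinge axis: box's y direction at box x = +75 mm, z = 72 mm (lid's underside). Shut, the lid's top is 80 mm above the desk.
- lid_edge (a point): Middle of the lid's free (front) edge, on its outer (top) face; 150 mm from the hinge line. Moves with the lid. The bolt and its plate take only the +y half of the lid (34 mm wide in box x, centred 40 mm from the free edge); the -y half is bare plywood but for a hinge leaf.
- bolt (a joint): Position of the steel barrel bolt on the lid's outer face, m: 0 = drawn back, 0.030 = fully shot (its stop), its 9 mm thick rod then lying in the keeper. Slides along the box's +y direction; friction about 2 N, stays where it is left.
- knob_top (a point): Top centre of the bolt's knob, a plain upright steel pin 12 mm in diameter, square to the lid, its top 42 mm above the lid's outer face. Moves with bolt and lid: lid shut, it is at box x = -35 mm, y = 55 mm + bolt value, 122 mm above the desk. The bolt's plate, rod and straps beside it reach at most 20 mm above the lid's face.
- mug: Bystander: white mug, 76 mm across, 90 mm high, handle on its own +y side. Origin at the centre of its underside.
- jar: Bystander: small clear jar with a steel cap, 64 mm across, 75 mm high. Origin at the centre of its underside.
- tape: Bystander: grey ring, a roll of tape lying flat, 100 mm across, 24 mm high. Origin at the centre of its underside.
- screwdriver: Bystander: black-handled screwdriver lying on the desk, 190 mm long along its own x. Origin at mid-length on its underside.

How it is judged:
By the outcome, as a careful person would: the job done as asked, in the order asked, and still so for the second after the job is handed in, with the robot touching nothing.
It also fails if it takes over 42 s, if anything falls off the work surface, if the arm or the gripper's body presses on something with over 40 N, if the wrist force passes 120 N, or if a joint passes its speed limit or range.

## Robot

A 6-joint arm with a two-finger parallel gripper is mounted at the origin on the work surface. World frame = base frame: x ahead of the robot, y to its left, z up, the work surface at z = 0. Lengths are in mm, angles in rad, forces in N, time in s.
With the tool pointing down it reaches from about 250 to 775 mm from the base axis. Payload 4 kg.
Tool frame: the origin (TCP) lies between the finger pads; the fingertips stand 17 mm ahead of it and the grasp point (between the pads) lies 2 mm behind it; z points along the fingers, y is the direction in which the jaws open and shut (so a half turn about z gives the same grasp; the last joint's range is limited). The gripper opens to 94 mm and grips with 3 to 60 N. Pads are 16 mm wide; open, the fingers measure 119 mm over their backs; the gripper's body (75 mm by 177 mm) begins 78 mm behind the grasp point.
Start: joints at [1.145, 0.087, 1.371, -0, 1.684, -0.103], TCP at [174.482, 521.608, 222.506] pointing down, gripper open.
Joint ranges: [-3.1, 3.1], [-0.76, 2.03], [0.27, 2.55], [-1.08, 4.22], [0.17, 2.65], [-2.57, 2.57]. Speed limits (rad/s): [2.79, 2.79, 3.14, 3.14, 3.14, 3.14].

## Interface

Orientations are given as a rotation vector (axis times angle).
In Python, from bench import readout, grab_frame, calibration, finish_job gives the robot as it stands.
- The arm moves only by the tool servo_tool, never from a script. Its argument "steps" is one flat list of numbers, 7 for each row, row after row: the shift along the tool's x, y, z in cm, then the turn, a rotation vector about the tool's x, y, z in degrees, then the finger opening in cm, from 0 to 9.4. A call has 1 to 8 rows; each row shifts and turns the pose as measured when the row begins, along the tool's axes as they then stand; what a row does not reach is not made up. A row lasts 1/12 s, in which the tool goes at most 41.7 mm and 7.16 degrees, less where a joint would pass 70% of its speed; a pose out of reach is approached as far as the arm can. A call is refused whole if a number of a shift passes 4.17 or a number of a turn 7.16, either way. A call with a gripper value outside its range is refused whole. The fingers move at their own pace and stop on an object; the grip force is fixed at half the most. Time passes only in rows, so rows that do not move let the fingers close. It gives the time, the measured TCP pose, the force and the opening at its end, in the units of the state.
- readout.read_state(): the state, without advancing time (a new reading comes with each control period).
- grab_frame(name): name is "scene" or "top"; returns (picture, depth): 400x640x3 uint8, red, green, blue; 400x640 float32, mm along the optical axis (not along the pixel's ray), 0 where there is no reading.
- calibration(name): a dict with "K" (3x3 intrinsics, pixels), "origin" and "attitude" of the camera in the world. Camera axes: x right, y up, looking along -z (the intrinsics and any distortion apply to the point x, -y, -z); pixel columns grow to the right and rows downward; lengths in mm; the calibration is good to about 2 mm. A picture is of the moment at which its call begins. calibration takes no time and is no camera call.
- finish_job(): hands the job in, once; it reports no verdict.
The state is a dict: "t": time; "qpos": joint angles; "dq": joint speeds; "effort": joint torques, N m; "tcp_pos": TCP position; "tcp_rot": TCP orientation; "wrist_force": force on the tool from outside, world axes, zero at the start; "wrist_torque": the same for the moment, N m; "grip_width": opening from 0.0 (shut) to 1.0 (fully open).
Only numpy, scipy, OpenCV 4.12 (cv2) and the standard library are available. Lean on these libraries where they do the work, as an engineer would, in place of code of your own. Each camera call takes 0.05 s, during which the arm holds its last target.

## Working session

There is one attempt and no reset: what is moved stays moved. The work goes in short steps, Python scripts to look and compute and a tool call to move; the robot and the scene stay as the last step left them, time stands still between calls to the robot, and variables do not carry over. Pictures are saved under pics/ and viewed, and the job is handed in when it is done.

Besides the shell and the picture viewer there is one more tool, called after "Request:" as a command line: name --argument value ..., lists and objects as JSON in quotes. servo_tool: Moves the arm, as the interface text tells. Its arguments: {"type":"object","properties":{"steps":{"type":"array","items":{"type":"number"}}},"required":["steps"]}

```bash
mkdir -p pics; ls; python3 - <<'E'
from bench import readout, grab_frame, calibration
import cv2,numpy as np
for n in("scene","top"):
    p,d=grab_frame(n); cv2.imwrite(f"pics/{n}0.png",p[:,:,::-1]); np.savez(f"{n}0.npz",p=p,d=d)
    c=calibration(n); print(n,c)
s=readout.read_state(); print(s)
E
```

```text
pics
scene {'K': array([[458.30143681,   0.        , 316.81037732],
       [  0.        , 458.30143681, 196.38692997],
       [  0.        ,   0.        ,   1.        ]]), 'origin': array([1108.52200748,   -6.87779848,  965.67322272]), 'attitude': array([0.4418163 , 0.4097164 , 1.45517822])}
top {'K': array([[472.51876077,   0.        , 312.92842107],
       [  0.        , 472.51876077, 198.68119714],
       [  0.        ,   0.        ,   1.        ]]), 'origin': array([ 481.54337125,   40.38222015, 1137.73682473]), 'attitude': array([ 0.10730972, -0.09246119, -1.59729461])}
{'t': 0.1, 'qpos': array([ 1.14492422e+00,  8.79072642e-02,  1.37207879e+00,  2.33796779e-05,
        1.68357922e+00, -1.03103862e-01]), 'dq': array([ 3.27259255e-04, -1.13207699e-03, -4.01270586e-03,  1.03565702e-03,
        8.95230241e-04,  3.41655331e-05]), 'effort': array([ 2.23069226e-03, -3.41256773e+01, -3.03301513e+01,  7.20390561e-02,
        3.04688432e-02, -1.03397597e-04]), 'tcp_pos': array([174.27040741, 521.19152983, 221.41921491]), 'tcp_rot': array([-5.04714501e-01, -3.10023840e+00,  2.98078070e-03]), 'wrist_force': array([-0.28017509, -0.62570867,  0.06225615]), 'wrist_torque': array([ 0.05016262, -0.04720076,  0.02643582]), 'grip_width': 1.0017427857522074}
```

View pics/scene0.png

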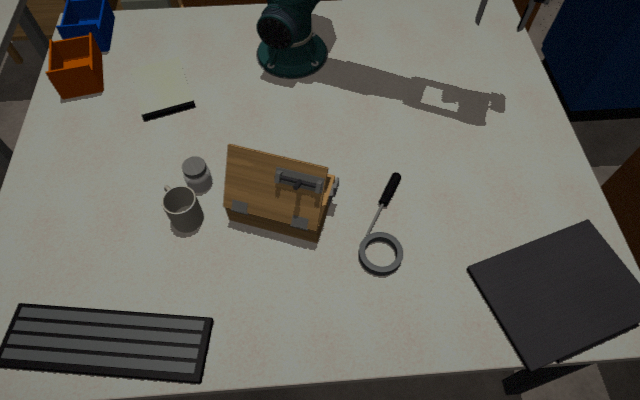

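View pics/top0.png

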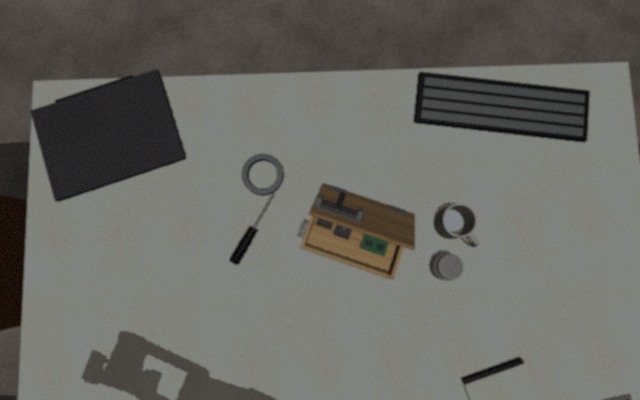

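The lid stands open at a steep angle. In the top view the box is around (355,232), the bolt at (338,207) and the keeper at (304,228). The mug and jar are to the right at (455,220) and (447,265); the tape and screwdriver are to the left.

```bash
cat > h.py <<'E'
import numpy as np,cv2
from scipy.spatial.transform import Rotation as R
from bench import calibration
def cam(n):
    c=calibration(n); return c["K"],np.array(c["origin"]),R.from_rotvec(c["attitude"]).as_matrix()
def cloud(n,d):
    K,o,A=cam(n); v,u=np.mgrid[:400,:640]
    P=np.stack([(u-K[0,2])/K[0,0]*d,-(v-K[1,2])/K[1,1]*d,-d],-1)
    W=P@A.T+o; W[d==0]=np.nan; return W
def onplane(n,uv,z):
    K,o,A=cam(n); uv=np.atleast_2d(uv).astype(float)
    r=np.c_[(uv[:,0]-K[0,2])/K[0,0],-(uv[:,1]-K[1,2])/K[1,1],-np.ones(len(uv))]@A.T
    return o+r*((z-o[2])/r[:,2])[:,None]
def proj(n,P):
    K,o,A=cam(n); c=(np.atleast_2d(P)-o)@A
    return np.c_[K[0,0]*c[:,0]/-c[:,2]+K[0,2],K[1,1]*-c[:,1]/-c[:,2]+K[1,2]]
E
python3 - <<'E'
from h import *
for n,(u0,v0,u1,v1) in dict(scene=(200,130,360,250),top=(280,170,440,290)).items():
    z=np.load(n+"0.npz"); 
    cv2.imwrite(f"pics/{n}0c.png",cv2.resize(z["p"][v0:v1,u0:u1,::-1],None,fx=5,fy=5,interpolation=cv2.INTER_CUBIC))
    W=cloud(n,z["d"]); np.save(n+"W.npy",W)
    print(n,"zeros",(z["d"]==0).mean())
    W=W[::12,::12]
W=np.load("topW.npy")
for q in [(200,300),(232,350),(245,375),(214,340),(190,322),(275,390),(248,303),(228,304),(220,452),(265,447)]:
    print(q,W[q].round(1))
E
```

```text
scene zeros 0.0039140625
top zeros 0.003921875
(200, 300) [6.242e+02 8.050e+01 5.000e-01]
(232, 350) [540.7 -34.5  46.7]
(245, 375) [509.6 -92.4  32.6]
(214, 340) [570.8  -6.5 178.4]
(190, 322) [631.6  27.7 107.5]
(275, 390) [ 441.4 -117.8   73.7]
(248, 303) [506.5  73.9  72.1]
(228, 304) [551.4  70.5  72. ]
(220, 452) [ 564.8 -283.     3.1]
(265, 447) [ 459.8 -244.9   75.2]
```

View pics/scene0c.png

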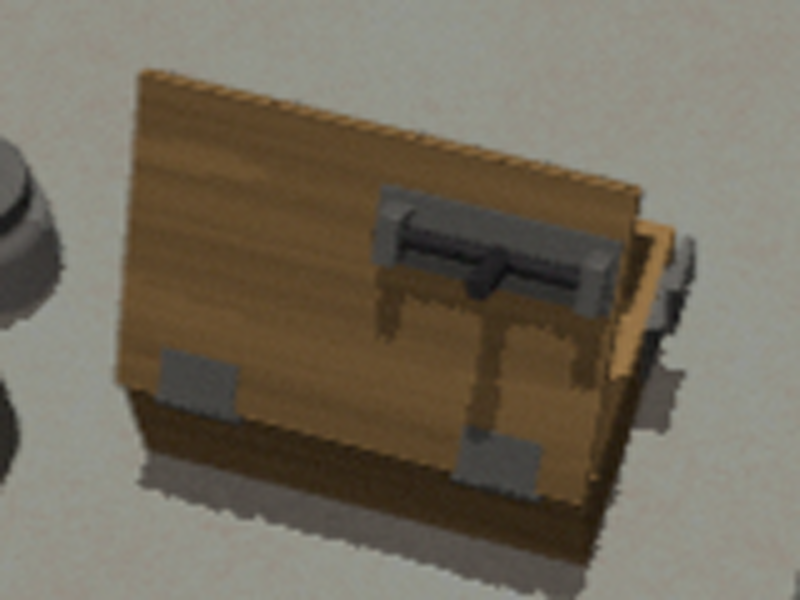

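View pics/top0c.png

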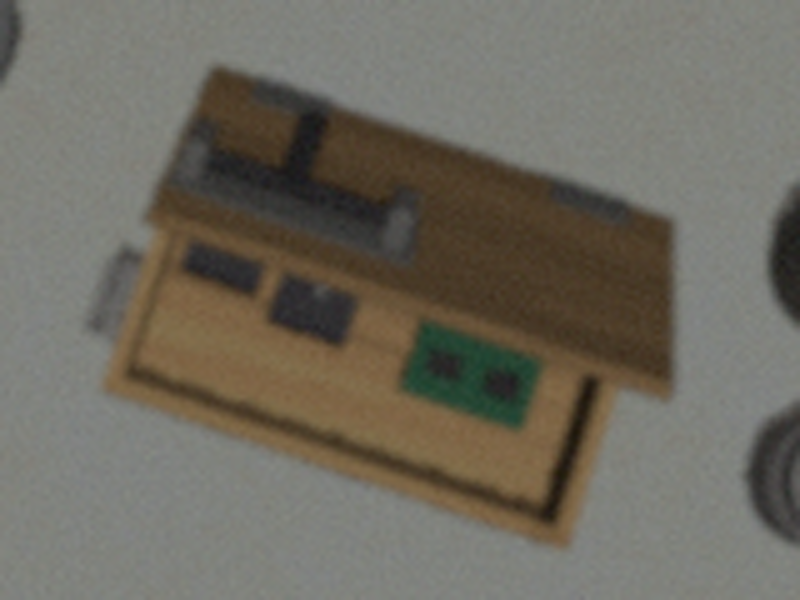

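```bash
python3 - <<'E'
from h import *
c=onplane("top",[(301,247.8),(393.8,278.8)],72); print("front corners",c.round(1))
e=c[0]-c[1]; print(np.linalg.norm(e)); 
for n,f in (("scene","sceneW.npy"),("top","topW.npy")):
    W=np.load(f); im=np.load(n+"0.npz")["p"]
    hsv=cv2.cvtColor(im,cv2.COLOR_RGB2HSV)
    m=(hsv[...,1]>90)&(hsv[...,0]<25)&(np.abs(W[...,0]-550)<130)&(np.abs(W[...,1]+20)<160)&(W[...,2]>60)
    # lid plane: ransac
    P=W[m]; rng=np.random.default_rng(0); best=0
    yv=e/np.linalg.norm(e)
    for _ in range(500):
        a=P[rng.choice(len(P),3,False)]; nn=np.cross(a[1]-a[0],a[2]-a[0]); L=np.linalg.norm(nn)
        if L<100: continue
        nn/=L
        if abs(nn[2])>.95: continue
        inl=abs((P-a[0])@nn)<3
        if inl.sum()>best: best=inl.sum(); bi=inl
    Q=P[bi]; q0=Q.mean(0); nn=np.linalg.svd(Q-q0)[2][2]; nn*=np.sign(nn[0])
    print(n,best,"normal",nn.round(4),"cent",q0.round(1),"yaw n",np.degrees(np.arctan2(nn[1],nn[0])),"lid angle deg",90-np.degrees(np.arcsin(nn[2])) )
    print("z range",np.percentile(Q[:,2],[1,99]))
    r=(abs(W[...,2]-72)<4)&(hsv[...,1]>60)&m
    if n=="top":
        rp=W[r]; rp=rp[:,:2].astype(np.float32); print(cv2.minAreaRect(rp))
    # everything z>150 extents
    print("top z", np.nanmax(W[130:300,200:440,2][...]))
E
```

```text
front corners [[ 507.1   78.4   72. ]
 [ 432.8 -126.    72. ]]
217.53795939692506
scene 4887 normal [ 0.7767 -0.2908  0.5587] cent [573.  -67.1 140. ] yaw n -20.527776562598312 lid angle deg 56.03217224074272
z range [ 77.97578156 199.96277397]
top z 203.39102734946528
top 2449 normal [ 0.7742 -0.2904  0.5624] cent [563.9 -74.  150. ] yaw n -20.559383524933118 lid angle deg 55.77671503816509
z range [ 84.82353724 202.1609519 ]
((505.5928039550781, -34.905914306640625), (217.01681518554688, 75.33816528320312), 69.65489959716797)
top z 204.52320748970487
```

Request:
servo_tool --steps '[-2.8,-2.4,-0.7,0,0,0,0,-2.8,-2.4,-0.7,0,0,0,0,-2.8,-2.4,-0.7,0,0,0,0,-2.8,-2.4,-0.7,0,0,0,0,-2.8,-2.4,-0.7,0,0,0,0,-2.8,-2.4,-0.7,0,0,0,0,-2.8,-2.4,-0.4,0,0,0,0,-2.8,-2.4,0,0,0,0,0]'

```text
t: 0.77
tcp_pos: [326.8, 262.2, 262.3]
tcp_rot: [-0.479, -3.098, 0.02]
wrist_force: [1.9, -0.1, -0.1]
grip_width: 0.473
```

```bash
cat >> h.py <<'E'
from bench import readout
TH=np.radians(-20.3); EX=np.array([np.cos(TH),np.sin(TH),0]); EY=np.array([-np.sin(TH),np.cos(TH),0]); C=np.array([540.3,-49.8,0])
def box(x,y,z): return C+x*EX+y*EY+np.array([0,0,z])
def where(t=None):
    s=readout.read_state(); p=s["tcp_pos"]; M=R.from_rotvec(s["tcp_rot"]).as_matrix(); d=p-C
    print("t",round(s["t"],2),"tcp",p.round(1),"box",round(d@EX,1),round(d@EY,1),round(p[2],1),"tipz",round(p[2]-17*-M[2,2],1),"F box",[round(float(s["wrist_force"]@v),1) for v in (EX,EY,[0,0,1])],"w",round(s["grip_width"],2),"q",s["qpos"].round(2))
    print(" tool y yaw",np.degrees(np.arctan2(M[1,1],M[0,1])).round(2),"tilt",M[:,2].round(3))
    if t is not None:
        D=M.T@(np.array(t)-p); print(" cm to go",(D/10).round(2))
E
python3 -c "
from h import *
where(box(45,-50,262))"
```

```text
t 0.77 tcp [326.8 262.2 262.3] box -308.5 218.6 262.3 tipz 245.3 F box [1.8, 0.5, -0.1] w 0.47 q [ 0.54 -0.2   1.57 -0.01  1.79 -0.72]
 tool y yaw 72.42 tilt [-0.009 -0.012 -1.   ]
 cm to go [-34.03 -28.5    0.25]
```

Request:
servo_tool --steps '[-2.9,-2.4,0,0,0,0.5,0,-2.9,-2.4,0,0,0,0.5,0,-2.9,-2.4,0,0,0,0.5,0,-2.9,-2.4,0,0,0,0.5,0,-2.9,-2.4,0,0,0,0.5,0,-2.9,-2.4,0,0,0,0.3,0,-2.9,-2.4,0,0,0,0,0,-2.9,-2.4,0,0,0,0,0]'

```text
t: 1.43
tcp_pos: [485.4, -10.1, 261.9]
tcp_rot: [-0.558, -3.084, 0.018]
wrist_force: [0.1, 0.6, 0.1]
grip_width: 0.005
```

```bash
python3 -c "
from h import *
where(box(45,-50,262))"
```

```text
t 1.43 tcp [485.4 -10.1 261.9] box -65.2 18.2 261.9 tipz 244.9 F box [-0.1, 0.6, 0.1] w 0.0 q [-0.13 -0.05  1.44 -0.01  1.77 -1.34]
 tool y yaw 69.49 tilt [-0.01 -0.01 -1.  ]
 cm to go [-1.105e+01 -6.780e+00  1.000e-02]
```

Request:
servo_tool --steps '[-2.6,-1.6,0,0,0,0,0,-2.6,-1.6,0,0,0,0,0,-2.6,-1.6,0,0,0,0,0,-2.6,-1.6,0,0,0,0,0,-1.5,-0.8,0,0,0,0,0,0,0,0,0,0,0,0]'

```text
t: 1.93
tcp_pos: [574.8, -133.4, 255.8]
tcp_rot: [-0.573, -3.073, 0.02]
wrist_force: [0.4, 0.4, -0.5]
grip_width: 0.002
```

```bash
python3 -c "
from h import *
where(box(45,-50,212))
from bench import grab_frame
p,d=grab_frame('scene'); cv2.imwrite('pics/s1.png',cv2.resize(p[60:300,150:410,::-1],None,fx=3,fy=2.5))"
```

```text
t 1.93 tcp [ 574.8 -133.4  255.8] box 61.3 -66.4 255.8 tipz 238.8 F box [0.2, 0.5, -0.5] w 0.0 q [-0.32  0.19  1.2  -0.01  1.77 -1.52]
 tool y yaw 68.87 tilt [-0.018 -0.009 -1.   ]
 cm to go [1.6  1.69 4.37]
```

View pics/s1.png

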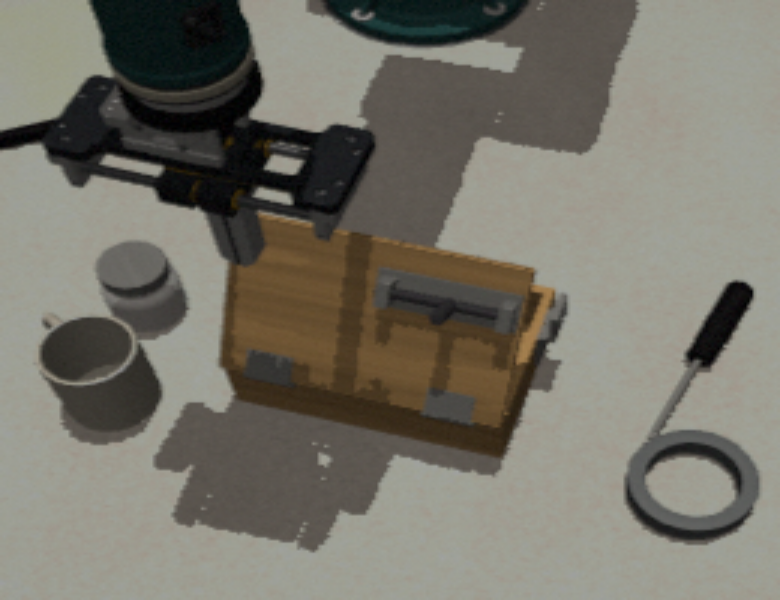

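Fingers are closed and on the hinge side above the lid, at about (235,255) in the crop. The mug, jar, tape and screwdriver are where they were and clear. Next I go down behind the lid face.

Request:
servo_tool --steps '[0.5,0.7,1.5,0,0,0,0,0.5,0.7,1.5,0,0,0,0,0.3,0.6,1.2,0,0,0,0,0,0.2,0.5,0,0,-0.4,0,0,0,0,0,0,0,0]'

```text
t: 2.4
tcp_pos: [565.8, -102.5, 206.8]
tcp_rot: [-0.557, -3.072, 0.015]
wrist_force: [0.2, 0.5, 0.3]
grip_width: 0.001
```

```bash
python3 -c "
from h import *
where(box(17,-42,202))"
```

```text
t 2.4 tcp [ 565.8 -102.5  206.8] box 42.2 -40.6 206.8 tipz 189.8 F box [-0.0, 0.6, 0.3] w 0.0 q [-0.27  0.16  1.32 -0.01  1.68 -1.48]
 tool y yaw 69.46 tilt [-0.021 -0.006 -1.   ]
 cm to go [ 2.51 -0.14  0.53]
```

Request:
servo_tool --steps '[0.8,0,0.1,0,0,0,0,0.7,0,0.1,0,0,0,0,0.7,0,0.2,0,0,0,0,0.7,0,0.4,0,0,0,0,0.7,0,0.5,0,0,0,0,0.6,0,0.5,0,0,0,0]'

```text
t: 2.9
tcp_pos: [526.6, -86.4, 193.5]
tcp_rot: [-0.554, -3.086, 0.018]
wrist_force: [3.2, -0.4, 0.6]
grip_width: 0.009
```

```bash
python3 -c "
from h import *
where(box(-2,-42,188))"
```

```text
t 2.9 tcp [526.6 -86.4 193.5] box -0.2 -39.1 193.5 tipz 176.5 F box [3.2, 0.7, 0.6] w 0.01 q [-0.26  0.06  1.45 -0.01  1.63 -1.48]
 tool y yaw 69.63 tilt [-0.008 -0.01  -1.   ]
 cm to go [ 0.18 -0.28  0.56]
```

Request:
servo_tool --steps '[0.5,0,0.6,0,0,0,0,0.5,0,0.6,0,0,0,0,0.5,0,0.6,0,0,0,0,0.4,0,0.6,0,0,0,0,0.4,0,0.6,0,0,0,0,0.35,0,0.6,0,0,0,0,0.3,0,0.6,0,0,0,0]'

```text
t: 3.48
tcp_pos: [494.0, -74.5, 149.6]
tcp_rot: [-0.555, -3.086, 0.015]
wrist_force: [-0.2, 1.0, 1.7]
grip_width: 0.002
```

```bash
python3 -c "
from h import *
where(box(-42.8,-42,122.7))"
```

```text
t 3.48 tcp [494.  -74.5 149.6] box -34.9 -39.2 149.6 tipz 132.6 F box [-0.5, 0.9, 1.7] w 0.0 q [-0.26  0.01  1.6  -0.01  1.54 -1.47]
 tool y yaw 69.63 tilt [-0.008 -0.008 -1.   ]
 cm to go [ 0.78 -0.25  2.7 ]
```

Request:
servo_tool --steps '[0.25,0,0.6,0,0,0,0,0.2,0,0.6,0,0,0,0,0.15,0,0.6,0,0,0,0,0.1,0,0.6,0,0,0,0,0.05,0,0.6,0,0,0,0,0,0,0.6,0,0,0,0,0,0,0.4,0,0,0,0]'

```text
t: 4.07
tcp_pos: [482.7, -70.9, 102.4]
tcp_rot: [-0.553, -3.078, 0.014]
wrist_force: [-0.5, 0.0, 2.9]
grip_width: 0.007
```

```bash
python3 -c "
from h import *
where(box(-47,-42,97))"
```

```text
t 4.07 tcp [482.7 -70.9 102.4] box -46.7 -39.8 102.4 tipz 85.4 F box [-0.5, -0.2, 2.9] w 0.01 q [-0.26  0.02  1.69 -0.01  1.45 -1.47]
 tool y yaw 69.64 tilt [-0.016 -0.006 -1.   ]
 cm to go [ 0.02 -0.22  0.55]
```

Request:
servo_tool --steps '[0,0,0.3,0,0,0,0,0,0,0.3,0,0,0,0,0,0,0.2,0,0,0,0]'

```text
t: 4.32
tcp_pos: [482.4, -70.8, 97.0]
tcp_rot: [-0.553, -3.077, 0.013]
wrist_force: [-6.6, 2.3, 15.2]
grip_width: 0.006
```

```bash
python3 -c "
from h import *
where(box(-47,-42,97))"
```

```text
t 4.32 tcp [482.4 -70.8  97. ] box -47.0 -39.7 97.0 tipz 80.0 F box [-7.0, -0.1, 15.2] w 0.01 q [-0.26  0.02  1.69 -0.01  1.44 -1.47]
 tool y yaw 69.64 tilt [-0.017 -0.006 -1.   ]
 cm to go [-0.   -0.23  0.01]
```

Force rose to 15 N with the tips at z = 80.0, so the lid is on the rim. I'll lift clear and look.

Request:
servo_tool --steps '[0,0,-1.5,0,0,0,0,0,0,-2.5,0,0,0,0,0,0,-2.5,0,0,0,0,-1,-2,-1.5,0,0,0,0,-2,-3,0,0,0,0,0,-2,-3,0,0,0,0,0,0,0,0,0,0,0,0]'

```text
t: 4.9
tcp_pos: [505.7, -166.9, 180.8]
tcp_rot: [-0.546, -3.085, 0.023]
wrist_force: [-0.1, -0.1, 0.2]
grip_width: 0.003
```

```bash
cat > look.py <<'E'
from h import *
import sys
from bench import grab_frame
k=sys.argv[1]
for n,(u0,v0,u1,v1) in dict(scene=(200,120,360,240),top=(280,170,440,290)).items():
    p,d=grab_frame(n); np.savez(n+k+".npz",p=p,d=d)
    cv2.imwrite(f"pics/{n}{k}c.png",cv2.resize(p[v0:v1,u0:u1,::-1],None,fx=5,fy=5,interpolation=cv2.INTER_CUBIC))
where()
E
python3 look.py 2
```

```text
t 5.0 tcp [ 504.6 -162.7  180.2] box 5.7 -118.3 180.2 tipz 163.2 F box [-0.1, -0.2, -0.1] w 0.0 q [-0.41  0.06  1.48 -0.01  1.61 -1.63]
 tool y yaw 70.06 tilt [-0.013 -0.008 -1.   ]
```

View pics/scene2c.png

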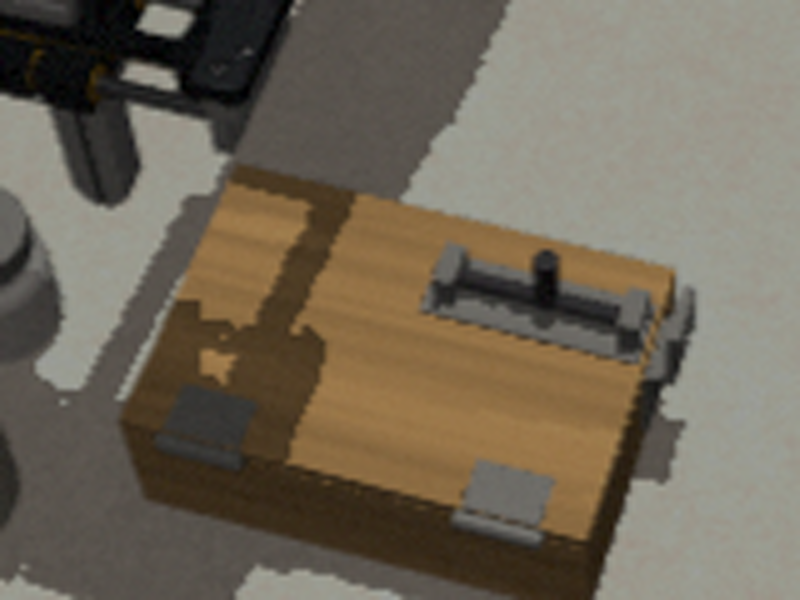

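View pics/top2c.png

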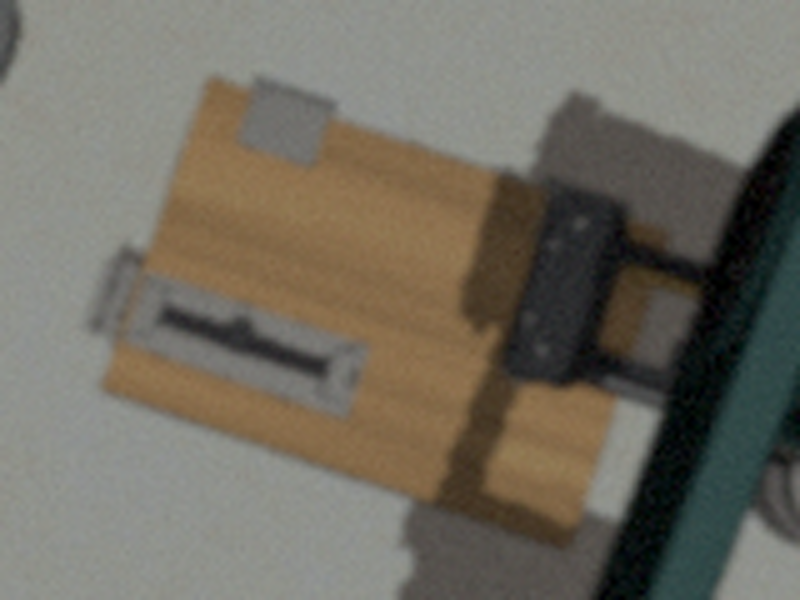

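The lid is flat. The knob top is at about (545,256) in the scene crop, or (309,171) full frame, and about (243,328) in the top crop. The keeper is at the right end.

```bash
python3 - <<'E'
from h import *
print("pred",box(-35,55,122).round(1),proj("scene",box(-35,55,122)),proj("top",box(-35,55,122)))
for n,uv in(("scene",(309,171)),("top",(328.6,235.4))):
    p=onplane(n,uv,122)[0]; print(n,p.round(1),(p-C)@EX,(p-C)@EY)
c=onplane("top",[(301.2,248.2),(394.5,278.8),(322,185.8)],80); print(c.round(1),[((x-C)@EX).round(1) for x in c],[((x-C)@EY).round(1) for x in c])
for n in("scene","top"):
    z=np.load(n+"2.npz"); W=cloud(n,z["d"]); D=W-C; x=D@EX;y=D@EY; 
    m=(abs(x+35)<25)&(y>40)&(y<75)&(W[...,2]>106)&(W[...,2]<130)
    print(n,m.sum(),x[m].mean(),y[m].mean(),y[m].min(),y[m].max(),W[m][:,2].max())
    m=(x>-70)&(x<0)&(y<0)&(y>-40)&(W[...,2]>60)&(W[...,2]<90); print("lid z front",np.median(W[m][:,2]))
    m=(x>20)&(x<60)&(y<40)&(y>0)&(W[...,2]>60)&(W[...,2]<90); print("lid z back",np.median(W[m][:,2]))
where(box(-36,10,180))
E
```

```text
pred [526.6  13.9 122. ] [[306.55098172 171.27278109]] [[329.98420063 237.2913483 ]]
scene [526.2  19.4 122. ] -37.21721692789642 60.04605066677327
top [530.7  16.8 122. ] -32.109409213035846 59.09165078217443
[[ 506.    77.7   80. ]
 [ 433.1 -126.3   80. ]
 [ 645.2   27.1   80. ]] [np.float64(-76.4), np.float64(-74.0), np.float64(71.7)] [np.float64(107.7), np.float64(-109.0), np.float64(108.5)]
scene 39 -34.18336490763271 59.61318696971494 53.042290759477126 64.89737481911642 123.03293022204423
lid z front 79.11361955026814
lid z back 79.10456709139362
top 23 -36.42822262220454 61.25743929438557 56.5214842080942 65.99701616169308 129.76299946828397
lid z front 79.82639227349591
lid z back 79.95296955345543
t 5.0 tcp [ 504.6 -162.7  180.2] box 5.7 -118.3 180.2 tipz 163.2 F box [-0.1, -0.2, -0.1] w 0.0 q [-0.41  0.06  1.48 -0.01  1.61 -1.63]
 tool y yaw 70.06 tilt [-0.013 -0.008 -1.   ]
 cm to go [ 4.09 12.85 -0.1 ]
```

Request:
servo_tool --steps '[0.9,3,0,0,0,0,0,0.9,3,0,0,0,0,0,0.9,3,0,0,0,0,0,0.9,2.5,0,0,0,0,0,0.4,1,0,0,0,0,0,0,0,0,0,0,0,0,0,0,0,0,0,0,0]'

```text
t: 5.58
tcp_pos: [507.0, -22.9, 174.8]
tcp_rot: [-0.539, -3.078, 0.016]
wrist_force: [-0.4, 0.6, -0.2]
grip_width: 0.004
```

```bash
python3 -c "
from h import *
where(box(-35,20,124))"
```

```text
t 5.58 tcp [507.  -22.9 174.8] box -40.6 13.7 174.8 tipz 157.8 F box [-0.6, 0.5, -0.2] w 0.0 q [-0.15  0.02  1.54 -0.01  1.6  -1.37]
 tool y yaw 70.15 tilt [-0.018 -0.007 -1.   ]
 cm to go [-0.64  0.69  5.06]
```

Request:
servo_tool --steps '[-0.3,0.3,1.2,0,0,0.4,0,-0.3,0.3,1.2,0,0,0,0,0,0,1.2,0,0,0,0,0,0,0.9,0,0,0,0,0,0,0.3,0,0,0,0,0,0,0,0,0,0,0]'

```text
t: 6.08
tcp_pos: [514.2, -24.2, 119.7]
tcp_rot: [-0.56, -3.072, 0.02]
wrist_force: [-0.0, 0.2, -0.2]
grip_width: -0.0
```

```bash
python3 -c "
from h import *
where(box(-35,30,124))"; python3 look.py 3
```

```text
t 6.08 tcp [514.2 -24.2 119.7] box -33.4 14.9 119.7 tipz 102.7 F box [-0.1, 0.2, -0.2] w -0.0 q [-0.15  0.07  1.6  -0.01  1.5  -1.36]
 tool y yaw 69.35 tilt [-0.021 -0.009 -1.   ]
 cm to go [ 0.18  1.5  -0.45]
t 6.18 tcp [514.6 -24.1 120.8] box -33.0 15.2 120.8 tipz 103.8 F box [0.5, -0.3, 0.8] w 0.0 q [-0.15  0.07  1.6  -0.01  1.5  -1.36]
 tool y yaw 69.37 tilt [-0.019 -0.009 -1.   ]
```

View pics/scene3c.png

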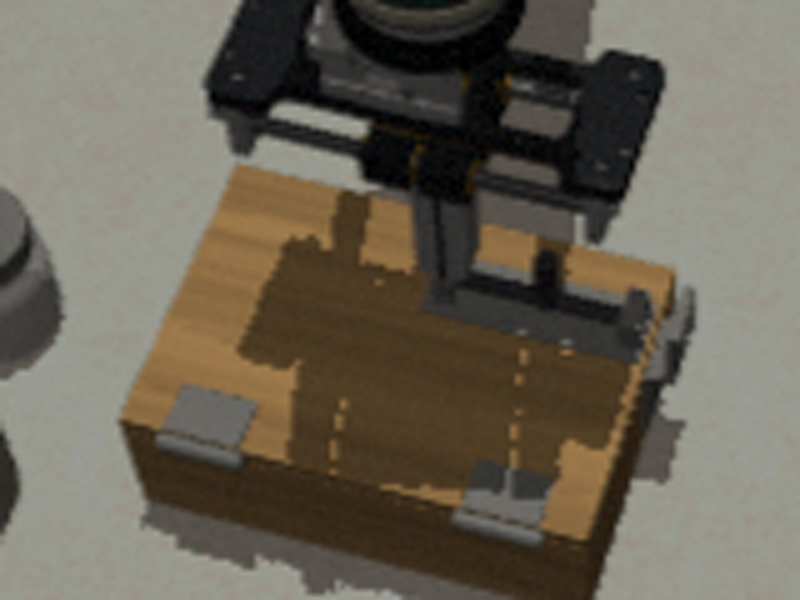

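The fingers are in line with the knob: fingers at about (450,250), knob at (547,275) in the crop. I'll push along tool +y, slightly raised.

Request:
servo_tool --steps '[0.1,0.8,-0.4,0,0,0,0,0.1,0.7,0,0,0,0,0,0,0.5,0,0,0,0,0,0,0.4,0,0,0,0,0,0,0.4,0,0,0,0,0]'

```text
t: 6.6
tcp_pos: [525.0, 4.1, 127.6]
tcp_rot: [-0.563, -3.078, 0.021]
wrist_force: [-1.3, -1.2, -1.5]
grip_width: 0.001
```

```bash
python3 -c "
from h import *
where(box(-35,66,124))"
```

```text
t 6.6 tcp [525.    4.1 127.6] box -33.1 45.2 127.6 tipz 110.6 F box [-0.8, -1.6, -1.5] w 0.0 q [-0.09  0.08  1.57 -0.01  1.51 -1.3 ]
 tool y yaw 69.27 tilt [-0.014 -0.011 -1.   ]
 cm to go [0.2  2.08 0.33]
```

Request:
servo_tool --steps '[0,0.4,0.2,0,0,0,0,0,0.4,0.1,0,0,0,0,0,0.4,0,0,0,0,0,0,0.3,0,0,0,0,0]'

```text
t: 6.93
tcp_pos: [531.0, 18.8, 125.5]
tcp_rot: [-0.562, -3.08, 0.026]
wrist_force: [-1.5, -1.8, 1.4]
grip_width: 0.005
```

```bash
python3 -c "
from h import *
where(box(-35,66,124))"
```

```text
t 6.93 tcp [531.   18.8 125.5] box -32.5 61.1 125.5 tipz 108.5 F box [-0.8, -2.2, 1.4] w 0.0 q [-0.06  0.1   1.56 -0.02  1.5  -1.27]
 tool y yaw 69.31 tilt [-0.013 -0.015 -1.   ]
 cm to go [0.25 0.5  0.15]
```

Friction of about 2 N, as expected. The last stretch goes in small steps to the stop.

Request:
servo_tool --steps '[0.05,0.25,0,0,0,0,0,0.05,0.2,0,0,0,0,0]'

```text
t: 7.1
tcp_pos: [532.5, 23.5, 125.6]
tcp_rot: [-0.563, -3.082, 0.027]
wrist_force: [0.8, -2.8, 0.4]
grip_width: 0.003
```

```bash
python3 -c "
from h import *
where(box(-35,66,124))"
```

```text
t 7.1 tcp [532.5  23.5 125.6] box -32.7 66.0 125.6 tipz 108.6 F box [1.7, -2.3, 0.4] w 0.0 q [-0.05  0.1   1.55 -0.02  1.5  -1.26]
 tool y yaw 69.31 tilt [-0.012 -0.016 -1.   ]
 cm to go [ 0.23 -0.    0.16]
```

Request:
servo_tool --steps '[0,0.15,0,0,0,0,0,0,0.15,0,0,0,0,0]'

```text
t: 7.27
tcp_pos: [533.6, 26.0, 125.6]
tcp_rot: [-0.563, -3.082, 0.03]
wrist_force: [-1.7, -5.6, 1.6]
grip_width: 0.004
```

```bash
python3 -c "
from h import *
where()"
```

```text
t 7.27 tcp [533.6  26.  125.6] box -32.6 68.8 125.6 tipz 108.6 F box [0.4, -5.9, 1.6] w 0.0 q [-0.05  0.1   1.55 -0.02  1.5  -1.25]
 tool y yaw 69.3 tilt [-0.012 -0.017 -1.   ]
```

Request:
servo_tool --steps '[0,0.12,0,0,0,0,0]'

```text
t: 7.35
tcp_pos: [533.7, 26.1, 125.6]
tcp_rot: [-0.563, -3.081, 0.034]
wrist_force: [-1.7, -6.2, 2.6]
grip_width: 0.004
```

```bash
python3 -c "
from h import *
where()"; python3 look.py 4
```

```text
t 7.35 tcp [533.7  26.1 125.6] box -32.5 68.9 125.6 tipz 108.6 F box [0.6, -6.4, 2.6] w 0.0 q [-0.04  0.1   1.55 -0.02  1.5  -1.25]
 tool y yaw 69.28 tilt [-0.013 -0.02  -1.   ]
t 7.45 tcp [533.6  26.  125.6] box -32.5 68.8 125.6 tipz 108.6 F box [0.6, -5.0, 1.9] w 0.0 q [-0.04  0.1   1.55 -0.02  1.5  -1.25]
 tool y yaw 69.28 tilt [-0.013 -0.02  -1.   ]
```

View pics/scene4c.png

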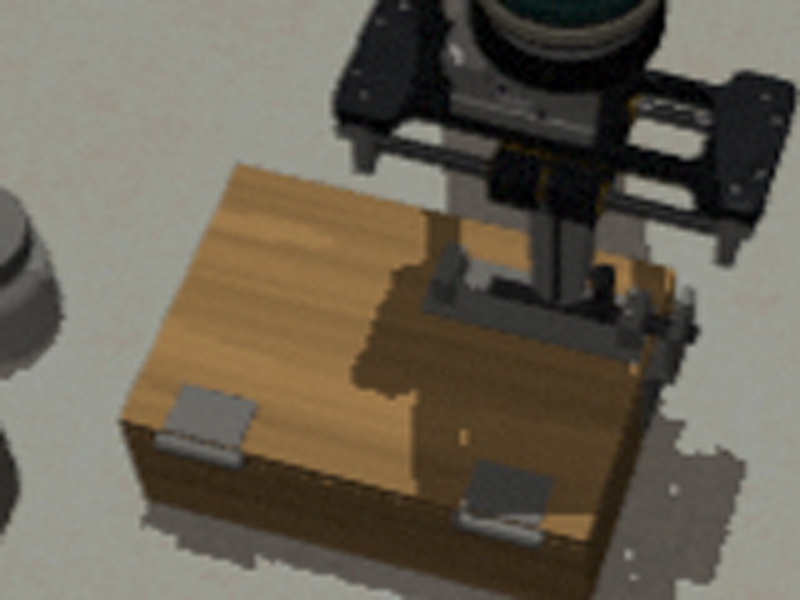

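Request:
servo_tool --steps '[0,0.2,0,0,0,0,0,0,0.2,0,0,0,0,0]'

```text
t: 7.62
tcp_pos: [533.7, 26.2, 125.7]
tcp_rot: [-0.566, -3.078, 0.046]
wrist_force: [-2.7, -5.7, 2.7]
grip_width: 0.005
```

```bash
python3 -c "
from h import *
where()"
```

```text
t 7.62 tcp [533.7  26.2 125.7] box -32.5 69.0 125.7 tipz 108.7 F box [-0.5, -6.3, 2.7] w 0.01 q [-0.04  0.11  1.54 -0.03  1.51 -1.24]
 tool y yaw 69.17 tilt [-0.017 -0.027 -0.999]
```

The position has stalled at 69.0 while the force stays above bolt friction, so the bolt is at its stop. Backing off.

Request:
servo_tool --steps '[0,-0.6,0,0,0,0,0,0,-0.7,0,0,0,0,0,0,0,-1.5,0,0,0,0,0,0,-3,0,0,0,0,0,0,-3,0,0,0,0,2,-2.5,-2,0,0,0,0,3,-2.5,-1,0,0,0,0,3,-2,0,0,0,0,0]'

```text
t: 8.28
tcp_pos: [430.2, -18.5, 232.1]
tcp_rot: [-0.555, -3.069, 0.027]
wrist_force: [0.6, -0.3, 0.5]
grip_width: 0.003
```

Request:
servo_tool --steps '[3,-1,0,0,0,0,0,3,0,0,0,0,0,0,3,0,0,0,0,0,0,2,0,0,0,0,0,0,0,0,0,0,0,0,0,0,0,0,0,0,0,0]'

```text
t: 8.78
tcp_pos: [315.3, 12.2, 236.1]
tcp_rot: [-0.561, -3.077, 0.012]
wrist_force: [1.2, 0.2, -0.1]
grip_width: 0.004
```

```bash
python3 look.py 5; python3 - <<'E'
from h import *
a=np.load("top0.npz")["p"].astype(int)
for n in("scene","top"):
    z=np.load(n+"5.npz"); W=cloud(n,z["d"]); D=W-C; x=D@EX;y=D@EY; 
    m=(abs(x+35)<15)&(y>65)&(y<98)&(W[...,2]>107)&(W[...,2]<130)
    print(n,m.sum(),"knob",x[m].mean(),y[m].mean(),W[m][:,2].max())
    for nm,(x0,x1,y0,y1) in dict(front=(-70,0,-40,0),back=(20,60,0,40)).items():
        m=(x>x0)&(x<x1)&(y>y0)&(y<y1)&(W[...,2]>60)&(W[...,2]<90); print(nm,np.median(W[m][:,2]))
    b=np.load(n+"2.npz")["p"]; 
    cv2.imwrite(f"pics/{n}5.png",z["p"][:,:,::-1])
E
```

```text
t 8.88 tcp [315.9  11.9 236. ] box -231.8 -20.0 236.0 tipz 219.0 F box [0.4, -0.5, 0.6] w 0.01 q [-0.13 -0.44  1.79 -0.01  1.81 -1.35]
 tool y yaw 69.31 tilt [-0.016 -0.006 -1.   ]
scene 34 knob -33.45836057832502 86.40103298386943 123.58903691917749
front 79.17679932556416
back 79.04015411882193
top 24 knob -36.34794191059205 87.79328939314904 125.38398703796179
front 79.81427757344284
back 79.93923994279476
```

View pics/scene5c.png

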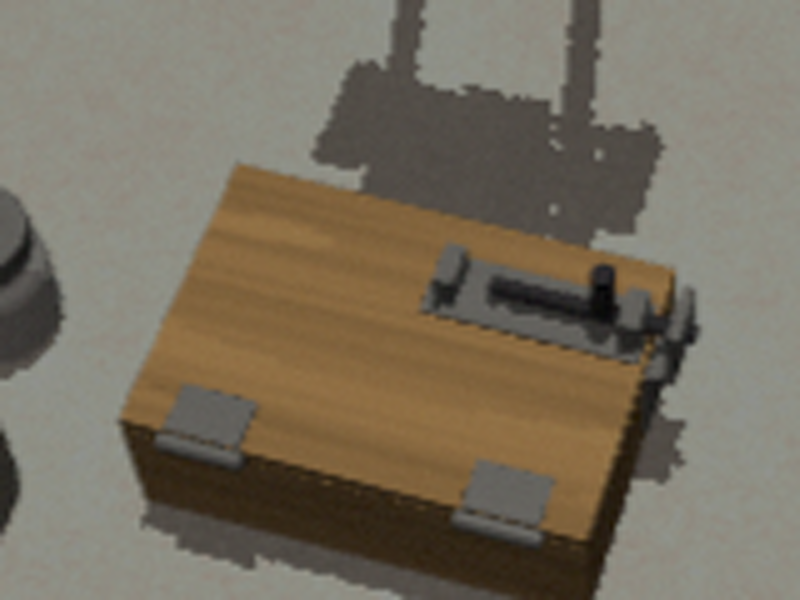

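View pics/top5.png

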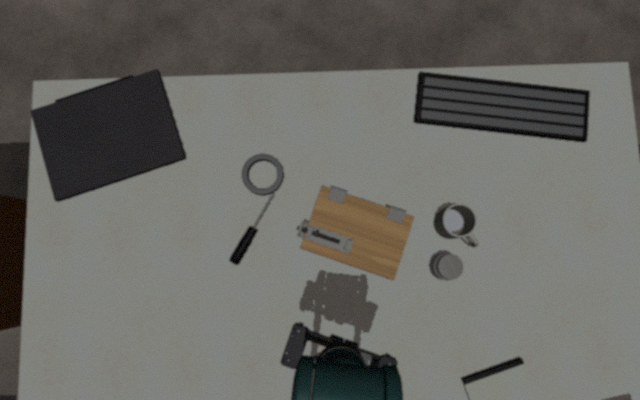

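```bash
python3 - <<'E'
from h import *
for n in("scene","top"):
    print(n,"knob y55",proj(n,box(-35,55,122)).round(1),"y85",proj(n,box(-35,85,122)).round(1),"keeper outer top",proj(n,box(-35,125,105)).round(1), "lid corners",proj(n,[box(-75,110,80),box(75,110,80),box(75,-110,80),box(-75,-110,80)]).round(1).tolist())
    for k in "25":
        p=np.load(n+k+".npz")["p"]; g=p.max(2)
        u,v=(309,171) if k=="2" else (320.6,173.6)
        if n=="top": u,v=(328.6,235.4) if k=="2" else (304,229)
        u,v=int(u),int(v)
        cv2.imwrite(f"pics/z{n}{k}.png",cv2.resize(p[v-20:v+20,u-30:u+30,::-1],None,fx=12,fy=12,interpolation=cv2.INTER_NEAREST))
    # box outline before/after
    r=[]
    for k in "25":
        p=np.load(n+k+".npz")["p"]; h=cv2.cvtColor(p,cv2.COLOR_RGB2HSV); m=((h[...,1]>70)&(h[...,0]<25)).astype(np.uint8); m[:, :200]=0; m[:150]=0; m[290:]=0;m[:,430:]=0
        c=max(cv2.findContours(m,0,2)[0],key=cv2.contourArea); r.append(cv2.approxPolyDP(cv2.convexHull(c),3,True)[:,0].tolist())
    print(r)
print(onplane("scene",(339.3,186),93)-C, (onplane("scene",(339.3,186),93)-C)@EY)
E
```

```text
scene knob y55 [[306.6 171.3]] y85 [[319.5 174.3]] keeper outer top [[336.6 182.7]] lid corners [[334.3, 173.3], [316.6, 228.1], [222.3, 204.1], [246.0, 152.4]]
[[[247, 153], [334, 174], [316, 242], [229, 219], [224, 202]], [[247, 153], [334, 174], [316, 242], [229, 218], [224, 202]]]
top knob y55 [[330.  237.3]] y85 [[316.7 232.8]] keeper outer top [[299.4 227.4]] lid corners [[300.4, 247.3], [321.8, 184.2], [414.9, 215.1], [394.8, 279.4]]
[[[322, 186], [388, 208], [402, 248], [392, 279], [301, 247]], [[322, 186], [412, 216], [393, 278], [301, 247]]]
[[ 12.14983805 135.81168728  93.        ]] [131.59149067]
```

View pics/zscene5.png

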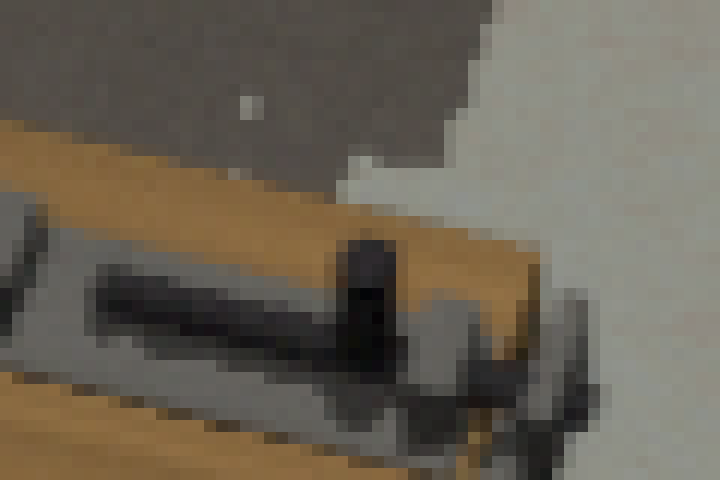

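View pics/zscene2.png

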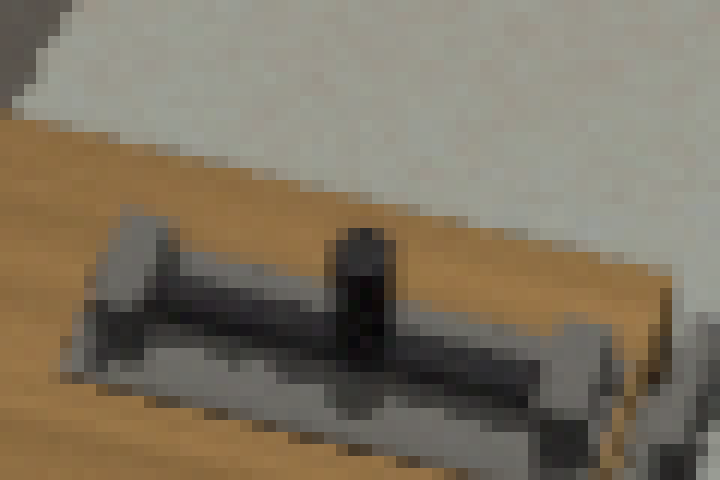

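The lid lies flat, the rod tip shows outside the keeper at about (339,186), and the knob is at or past its fully shot position. Box and bystander pixels are unchanged, so I'm handing in.

```bash
python3 -c "
from bench import finish_job
print(finish_job())"
```

```text
the job is handed in; nothing more can be done
None
```

The box is shut and locked, and the job was handed in at about 9 s, with the arm drawn back and touching nothing. I pushed the lid down with the closed fingertips on its bare −y half, then pushed the knob along +y until the bolt stopped.

**Lid:** the push ended at about 15 N with the fingertips at z = 80 mm. Afterwards both cameras read its top at 79–80 mm, front and back.

**Bolt:** the fingers stalled at the same spot on three successive pushes, at about 6 N against about 2 N of sliding friction. The rod's tip shows past the keeper, about 130 mm from the box centre.

**Box and surroundings:** the box outline matches to within a pixel in the scene view before and after the bolt push. By eye, the mug, jar, tape and screwdriver sit where they were in the first top picture.

**One disagreement:** the knob measured about 86–88 mm along box y, against 85 mm nominal. By camera it moved only about 27 mm, not 30. I put this down to the 2 mm calibration error and the bolt probably starting a few millimetres out, because it stopped firmly. I did not confirm that separately.

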